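# Walk a die block round to its fence

## Task

The heavy steel die block stands askew on the bench. Walk it round on the table top with pushes of the fingertips, one corner and then another, until the side with the ledge lies flush along the face of the aluminium fence, with no gap at either end and neither end sticking out past the fence. Do not lift or tip the block, and leave the vials, tape, dish, clip, hot bar and bottle round it where they are.

Things in the scene. Friction and masses are not known exactly. Their poses are not given: they have to be found in the camera images.
- die_block: Loose steel block, 110 (x) by 124 (y) by 42 mm high, about 0.8 kg, slides when pushed with 4 to 8 N. Origin: centre of underside. Its +x side has the ledge: the upper 14 mm is cut back 14 mm, leaving a step 28 mm high with two dark bores; other sides are plain. It starts with that side turned 25 to 100 deg clockwise (from above) of facing the fence; finished, its x axis is along the fence's x.
- ledge_left (a point): Point on the die block: the +y end of the foot of the ledge side, block frame (55, 62, 5) mm.
- ledge_right (a point): Point on the die block: the -y end of the foot of the ledge side, block frame (55, -62, 5) mm.
- fence: Straight aluminium rail fixed to the table, 156 mm long (its y), 20 thick, 26 high, with two low screw lugs behind. Origin: middle of its working face, at table height. The working face is the plane x = 0 of its frame and looks along its -x, toward the robot; rail and lugs lie at x 0 to 44 mm.
- vial_blue: Bystander, loose, to be left alone: blue-capped sample vial, 23 mm across, 51 high, standing near the table's right edge. Origin: centre of its underside.
- vial_white: Bystander, loose, to be left alone: white-capped sample vial, 23 mm across, 51 high, standing near the table's right edge. Origin: centre of its underside.
- tape: Bystander, loose, to be left alone: roll of amber tape lying flat, 66 mm across, 19 high, at the near right corner of the table. Origin: centre of its underside.
- dish: Bystander, loose, to be left alone: shallow clear dish with small parts, 66 mm across, 13 high, in front of the microscope. Origin: centre of its underside.
- clip: Bystander, loose, to be left alone: crocodile clip with a yellow boot, 10x62x15 mm, lying near the table's front edge. Origin: centre of its underside.
- hot_bar: Bystander, loose, to be left alone: spare steel hot bar, 22x60x27 mm, lying in front of and left of the microscope. Origin: centre of its underside.
- flux: Bystander, loose, to be left alone: amber flux bottle, 45 mm across, 84 high, left of the microscope. Origin: centre of its underside.

How it is judged:
By the outcome, as a careful person would: the job done as asked, in the order asked, and still so for the second after the job is handed in, with the robot touching nothing.
It also fails if it takes over 72 s, if anything falls off the work surface, if the arm or the gripper's body presses on something with over 40 N, if the wrist force passes 120 N, or if a joint passes its speed limit or range.

## Robot

A 6-joint arm with a two-finger parallel gripper is mounted at the origin on a cart in front of the work surface, level with it; the furniture and walls round the work are solid. World frame = base frame: x ahead of the robot, y to its left, z up, the work surface at z = 0. Lengths are in m, angles in rad, forces in N, time in s.
With the tool pointing down it reaches from about 0.375 to 0.9 m from the base axis. Payload 3.1 kg.
Tool frame: the origin (TCP) lies midway between the tips of the shut fingers; the grasp point (between the pads) lies 19 mm behind it (manip.grasp_offset is the distance from the TCP to the grasp point, in m); z points along the fingers, y is the line along which they close (so a half turn about z gives the same grasp; the last joint's range is limited). The gripper opens to 85 mm and grips with 20 to 120 N. Pads are 22 mm wide; open, the fingers measure 114 mm over their backs; the gripper's body (76 mm by 85 mm) begins 54 mm behind the grasp point. The pads swing forward as they close: fully open they stand 13 mm farther back than shut.
Start: joints at [1.048, 0.527, 1.433, -0, 1.181, -0.178], TCP at [0.211, 0.588, 0.208] pointing down, gripper open.
Joint ranges: [-3.08, 3.08], [-0.75, 2.2], [0.22, 2.44], [-1.43, 4.57], [0, 2.65], [-2.85, 2.85]. Speed limits (rad/s): [2.79, 2.79, 3.14, 3.14, 3.14, 3.14].

## Interface

Orientations are given as a unit quaternion [x, y, z, w].
In Python, from station import sensors, cams, order, manip gives the robot as it stands.
- The arm moves only by the tool move_arm, never from a script. Its argument "targets" is a list of rows, each an object of numbers: "dx", "dy", "dz": the shift along the world's x, y, z normalised to -1 to 1, where 1 is 25 mm; "rx", "ry", "rz": the turn, a rotation vector about the world's x, y, z normalised to -1 to 1, where 1 is 30 degrees. A call has exactly 10 rows; each row shifts and turns the commanded pose from where the row before left it; what a row does not reach is not made up. A row lasts 1/8 s, in which the tool goes at most 62.5 mm and 10.7 degrees, less where a joint would pass 70% of its speed; a pose out of reach is approached as far as the arm can. A call with a number of a shift or a turn outside -1 to 1 is refused whole. A call with a gripper value outside its range is refused whole. "claw" is the opening in per cent of the stroke, from 0 (shut) to 100 (fully open), set as the call begins (left out, the last holds). The fingers move at their own pace and stop on an object; "newtons" is the grip in N (left out, the last holds). Time passes only in rows, so rows that do not move let the fingers close, or fill a call up. It gives the time, the measured TCP pose, the force, the opening and the grip force at its end, in the units of the state.
- sensors.sense(): the state, without advancing time (a new reading comes with each control period).
- cams.snapshot(name): name is "scene" or "top" or "wrist"; returns the picture (384x512x3 uint8, red, green, blue); there is no depth.
- cams.camera_model(name): a dict with "fx", "fy", "cx", "cy" (pixels), "extrinsics" (4x4, takes a point from world to camera coordinates). Camera axes: x right, y down, z forward; pixel columns grow to the right and rows downward; lengths in m; the calibration is good to about 2 mm. A picture is of the moment at which its call begins: read the wrist's pose just before it. camera_model takes no time and is no camera call; for the wrist camera it gives the pose at the moment of the call.
- order.sign_off(): hands the job in; it is judged then, once.
The state is a dict: "t": time; "q": joint angles; "qd": joint speeds; "tau": joint torques, N m; "tcp_pos": TCP position; "tool_rot": TCP orientation; "force": force on the tool from outside, world axes, zero at the start; "ft_torque": the same for the moment, N m; "finger_gap": opening from 0.0 (shut) to 1.0 (fully open); "gripper_force": force on a finger pad.
Only numpy, scipy, OpenCV 4.12 (cv2) and the standard library are available. Lean on these libraries where they do the work, as an engineer would, in place of code of your own. Each camera call takes 0.05 s, during which the arm holds its last target. There are 200 camera calls.

## Working session

There is one attempt and no reset: what is moved stays moved. The work goes in short steps, Python scripts to look and compute and a tool call to move; the robot and the scene stay as the last step left them, time stands still between calls to the robot, and variables do not carry over. Pictures are saved under pics/ and viewed, at most 10 in all, crops included, and the job is handed in when it is done.

Besides the shell and the picture viewer there is one more tool, called after "Emit:" in YAML: its name, and indented under it one key for each argument. move_arm: Moves the arm, as the interface text tells. Scaled input: -1 to 1 covers 25 mm each way for a shift and 30 degrees each way for a turn. Its arguments: {"type":"object","properties":{"targets":{"type":"array"},"claw":{"type":"number"},"newtons":{"type":"number"}},"required":["targets"]}

```bash
mkdir -p pics; ls
python3 - <<'E'
from station import sensors,cams
import cv2,numpy as np
s=sensors.sense();print(s['t'],s['tcp_pos'],s['tool_rot'])
for n in ['top','scene']:
    im=cams.snapshot(n);cv2.imwrite(f'pics/{n}0.png',cv2.resize(im[:,:,::-1],(800,600)))
    np.save(f'pics/{n}0.npy',im)
    m=cams.camera_model(n);print(n,m['fx'],m['fy'],m['cx'],m['cy'],np.round(m['extrinsics'],3).tolist())
E
```

```text
pics
0.0 [0.21083184 0.58754839 0.2073339 ] [ 1.71536869e-01  9.85177094e-01 -1.02323156e-03 -3.85228219e-04]
top 468.28117407136 468.28117407136 250.9480321387592 197.6998031031612 [[0.021, -1.0, 0.005, -0.062], [-0.973, -0.021, -0.23, 0.544], [0.23, -0.001, -0.973, 1.176], [0.0, 0.0, 0.0, 1.0]]
scene 355.0097501698712 355.0097501698712 256.26352371311214 190.8538281325406 [[0.788, -0.616, 0.017, -0.449], [-0.401, -0.533, -0.745, 0.248], [0.468, 0.58, -0.666, 0.677], [0.0, 0.0, 0.0, 1.0]]
```

View pics/top0.png

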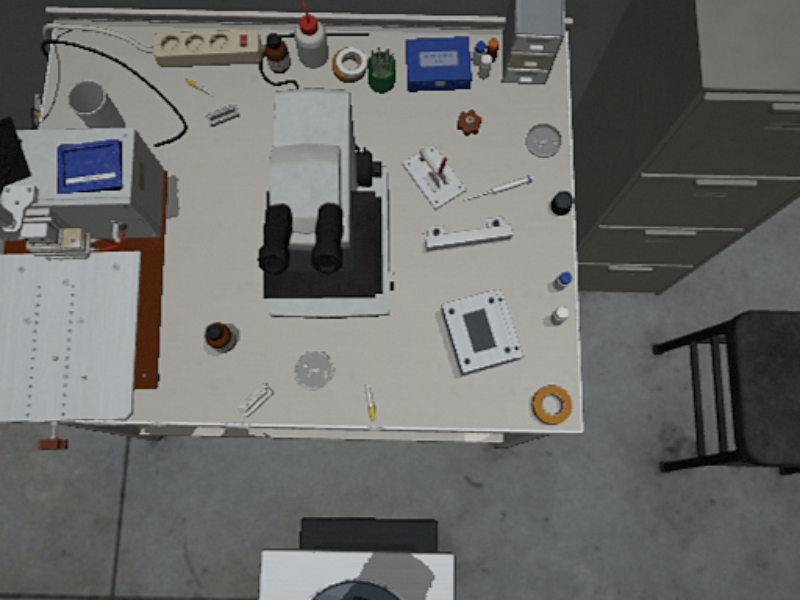

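View pics/scene0.png

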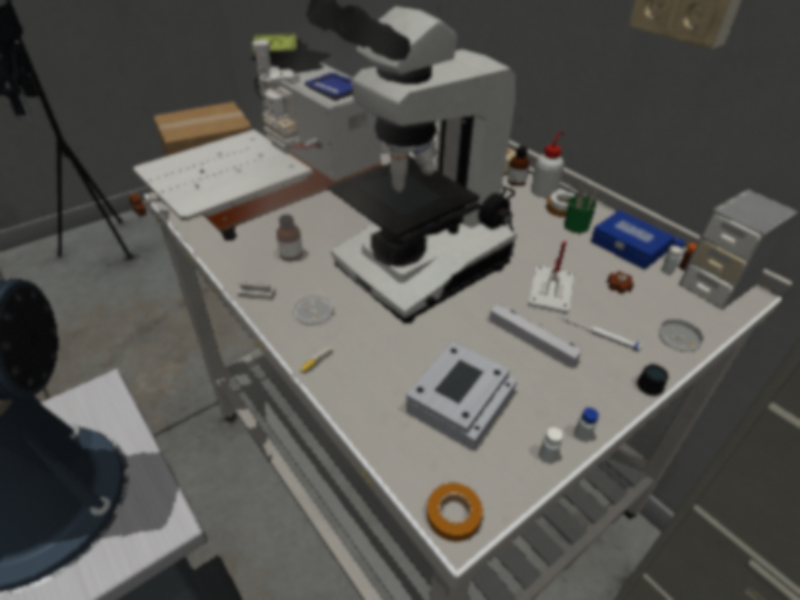

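The block is at about (482,332) in the 800x600 top view, with its ledge on the right. The fence is at about (470,235), its face toward the robot. The vials are at (563,282) and (560,315). I'll take a close crop for the corners.

Run:
```python
import cv2,numpy as np
im=np.load('pics/top0.npy')[130:275,260:380,::-1]
cv2.imwrite('pics/c0.png',cv2.resize(im,None,fx=4,fy=4,interpolation=cv2.INTER_CUBIC))
```

```text
(no output)
```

View pics/c0.png

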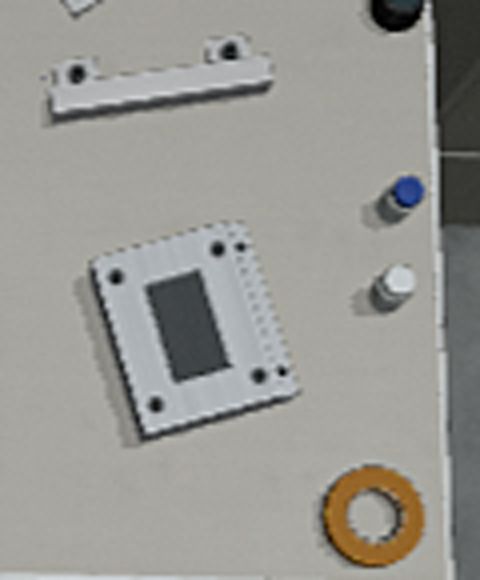

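Crop (4x, offset 260,130): block corners at (93,262), (143,434), (243,225) and (297,392), with the ledge on the right. The fence's bottom front edge runs (57,121) to (272,91).

```bash
cat > h.py <<'E'
import numpy as np,cv2
from station import sensors,cams
def ray(m,uv,z):
    E=np.array(m['extrinsics']);R=E[:3,:3];c=-R.T@E[:3,3]
    d=R.T@np.array([(uv[0]-m['cx'])/m['fx'],(uv[1]-m['cy'])/m['fy'],1]);return (c+d*(z-c[2])/d[2])
def crop(p): return (260+p[0]/4-.375,130+p[1]/4-.375)
E
python3 - <<'E'
from h import *
m=cams.camera_model('top')
for n,p,z in [('blk -x+y?',(93,262),.042),('blk near-left',(143,430),.042),('ledge far',(243,225),.028),('ledge near',(298,390),.028),
 ('fence L bot',(57,121),0),('fence R bot',(272,92),0),('fenceLtop',(52,94+14),.026),('fenceRtop',(272,78),.026),('vw',(398,280),.051),('vb',(407,190),.051),('tape',(374,516),.019),('tape r',(424,516),.019),('dish',((314/1.5625-260)*4,(370/1.5625-130)*4),.013)]:
    print(n,np.round(ray(m,crop(p),z)[:2],4))
E
```

```text
blk -x+y? [ 0.5594 -0.136 ]
blk near-left [ 0.4459 -0.1696]
ledge far [ 0.5912 -0.2398]
ledge near [ 0.4773 -0.2752]
fence L bot [ 0.6722 -0.1129]
fence R bot [ 0.6973 -0.2661]
fenceLtop [ 0.6732 -0.108 ]
fenceRtop [ 0.6987 -0.2619]
vw [ 0.5493 -0.3395]
vb [ 0.612  -0.3476]
tape [ 0.3949 -0.3258]
tape r [ 0.3956 -0.3592]
dish [0.4467 0.0839]
```

Emit:
move_arm:
  targets:
    - {"dx":0.6,"dy":-1,"rz":-0.18}
    - {"dx":0.6,"dy":-1,"rz":-0.18}
    - {"dx":0.6,"dy":-1,"rz":-0.18}
    - {"dx":0.6,"dy":-1,"rz":-0.18}
    - {"dx":0.6,"dy":-1,"rz":-0.18}
    - {"dx":0.6,"dy":-1,"rz":-0.18}
    - {"dx":0.6,"dy":-1,"rz":-0.18}
    - {"dx":0.6,"dy":-1,"rz":-0.18}
    - {"dx":0.6,"dy":-1,"rz":-0.18}
    - {"dx":0.6,"dy":-1,"rz":-0.18}
  claw: 0
  newtons: 40

```text
schema error: expected keys dx, dy, dz, rx, ry, rz
```

Emit:
move_arm:
  targets:
    - {"dx":0.2,"dy":-1}
    - {"dx":0.2,"dy":-1}
    - {"dx":0.2,"dy":-1}
    - {"dx":0.2,"dy":-1}
    - {"dx":0.2,"dy":-1}
    - {"dx":0.2,"dy":-1}
    - {"dx":0.2,"dy":-1}
    - {"dx":0.2,"dy":-1}
    - {"dx":0.2,"dy":-1}
    - {"dx":0.2,"dy":-1}

```text
schema error: expected keys dx, dy, dz, rx, ry, rz
```

Emit:
move_arm:
  targets:
    - {"dx":0.1,"dy":-1}
    - {"dx":0.1,"dy":-1}
    - {"dx":0.1,"dy":-1}
    - {"dx":0.1,"dy":-1}
    - {"dx":0.1,"dy":-1}
    - {"dx":0.1,"dy":-1}
    - {"dx":0.1,"dy":-1}
    - {"dx":0.1,"dy":-1}
    - {"dx":0.1,"dy":-1}
    - {"dx":0.1,"dy":-1}

```text
schema error: expected keys dx, dy, dz, rx, ry, rz
```

Emit:
move_arm:
  targets:
    - {"dx":0.6,"dy":-1,"dz":0,"rx":0,"ry":0,"rz":-0.18}
    - {"dx":0.6,"dy":-1,"dz":0,"rx":0,"ry":0,"rz":-0.18}
    - {"dx":0.6,"dy":-1,"dz":0,"rx":0,"ry":0,"rz":-0.18}
    - {"dx":0.6,"dy":-1,"dz":0,"rx":0,"ry":0,"rz":-0.18}
    - {"dx":0.6,"dy":-1,"dz":0,"rx":0,"ry":0,"rz":-0.18}
    - {"dx":0.6,"dy":-1,"dz":0,"rx":0,"ry":0,"rz":-0.18}
    - {"dx":0.6,"dy":-1,"dz":0,"rx":0,"ry":0,"rz":-0.18}
    - {"dx":0.6,"dy":-1,"dz":0,"rx":0,"ry":0,"rz":-0.18}
    - {"dx":0.6,"dy":-1,"dz":0,"rx":0,"ry":0,"rz":-0.18}
    - {"dx":0.6,"dy":-1,"dz":0,"rx":0,"ry":0,"rz":-0.18}
  claw: 0
  newtons: 40

```text
t: 1.35
tcp_pos: [0.3614, 0.3372, 0.208]
tool_rot: [0.601, 0.799, -0.0, -0.0]
force: [-0.7, 0.7, 0.1]
finger_gap: -0.001
gripper_force: 0.0
```

Emit:
move_arm:
  targets:
    - {"dx":0.2,"dy":-1,"dz":0,"rx":0,"ry":0,"rz":0}
    - {"dx":0.2,"dy":-1,"dz":0,"rx":0,"ry":0,"rz":0}
    - {"dx":0.2,"dy":-1,"dz":0,"rx":0,"ry":0,"rz":0}
    - {"dx":0.2,"dy":-1,"dz":0,"rx":0,"ry":0,"rz":0}
    - {"dx":0.2,"dy":-1,"dz":0,"rx":0,"ry":0,"rz":0}
    - {"dx":0.2,"dy":-1,"dz":0,"rx":0,"ry":0,"rz":0}
    - {"dx":0.2,"dy":-1,"dz":0,"rx":0,"ry":0,"rz":0}
    - {"dx":0.2,"dy":-1,"dz":0,"rx":0,"ry":0,"rz":0}
    - {"dx":0.2,"dy":-1,"dz":0,"rx":0,"ry":0,"rz":0}
    - {"dx":0.2,"dy":-1,"dz":0,"rx":0,"ry":0,"rz":0}

```text
t: 2.6
tcp_pos: [0.411, 0.0874, 0.2081]
tool_rot: [0.6, 0.8, -0.0, -0.0]
force: [-0.1, -0.2, -0.0]
finger_gap: -0.001
gripper_force: 0.0
```

Emit:
move_arm:
  targets:
    - {"dx":0.1,"dy":-1,"dz":0,"rx":0,"ry":0,"rz":0}
    - {"dx":0.1,"dy":-1,"dz":0,"rx":0,"ry":0,"rz":0}
    - {"dx":0.1,"dy":-1,"dz":0,"rx":0,"ry":0,"rz":0}
    - {"dx":0.1,"dy":-1,"dz":0,"rx":0,"ry":0,"rz":0}
    - {"dx":0.1,"dy":-1,"dz":0,"rx":0,"ry":0,"rz":0}
    - {"dx":0.1,"dy":-1,"dz":0,"rx":0,"ry":0,"rz":0}
    - {"dx":0.1,"dy":-1,"dz":0,"rx":0,"ry":0,"rz":0}
    - {"dx":0.1,"dy":-1,"dz":0,"rx":0,"ry":0,"rz":0}
    - {"dx":0.1,"dy":-1,"dz":0,"rx":0,"ry":0,"rz":0}
    - {"dx":0.1,"dy":-1,"dz":0,"rx":0,"ry":0,"rz":0}

```text
t: 3.85
tcp_pos: [0.436, -0.1624, 0.208]
tool_rot: [0.6, 0.8, 0.0, -0.0]
force: [0.2, 0.4, 0.1]
finger_gap: 0.003
gripper_force: 0.0
```

Emit:
move_arm:
  targets:
    - {"dx":0,"dy":-0.9,"dz":-0.4,"rx":0,"ry":0,"rz":0}
    - {"dx":0,"dy":-0.9,"dz":-0.4,"rx":0,"ry":0,"rz":0}
    - {"dx":0,"dy":-0.9,"dz":-0.4,"rx":0,"ry":0,"rz":0}
    - {"dx":0,"dy":-0.9,"dz":-0.4,"rx":0,"ry":0,"rz":0}
    - {"dx":0,"dy":-0.8,"dz":-0.4,"rx":0,"ry":0,"rz":0}
    - {"dx":0,"dy":0,"dz":-1,"rx":0,"ry":0,"rz":0}
    - {"dx":0,"dy":0,"dz":-1,"rx":0,"ry":0,"rz":0}
    - {"dx":0,"dy":0,"dz":-1,"rx":0,"ry":0,"rz":0}
    - {"dx":0,"dy":0,"dz":-1,"rx":0,"ry":0,"rz":0}
    - {"dx":0,"dy":0,"dz":-0.8,"rx":0,"ry":0,"rz":0}

```text
t: 5.1
tcp_pos: [0.436, -0.2722, 0.0369]
tool_rot: [0.6, 0.8, 0.0, -0.0]
force: [0.5, 0.1, -0.6]
finger_gap: 0.002
gripper_force: 0.0
```

Run:
```python
from h import *
im=cams.snapshot('top')[130:275,260:380,::-1]
w=cams.snapshot('wrist')[:,:,::-1]
a=cv2.resize(im,None,fx=3,fy=3,interpolation=cv2.INTER_CUBIC);b=cv2.resize(w,(580,435))[:, :440]
cv2.imwrite('pics/c1.png',np.hstack([a,b]))
```

```text
(no output)
```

View pics/c1.png

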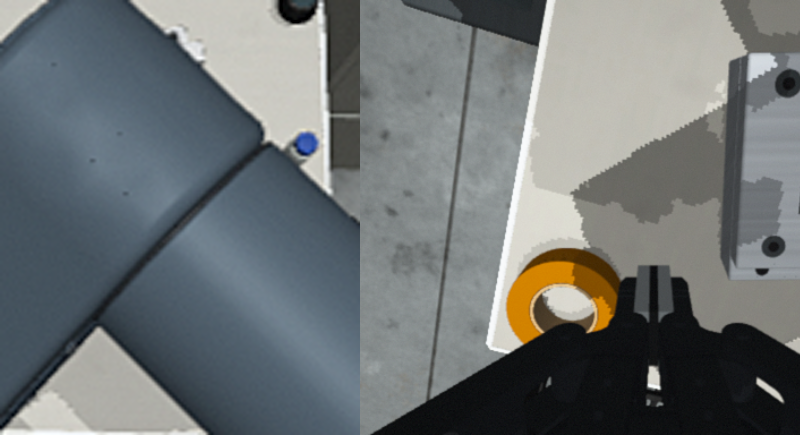

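The top camera is blocked by the arm. The wrist view shows the fingertip at (653,275) and the block face to its right at x≈730, with its ledge corner at (730,278). I'll measure where the fingertip is relative to that corner.

Run:
```python
from h import *
m=cams.camera_model('wrist');s=580/512
def wp(p,z): # panel px -> world
    return np.round(ray(m,((p[0]-360)/s,p[1]/s),z),4)
E=m['extrinsics']
def pr(P):
    c=(E@np.r_[P,1])[:3]; return (c[0]/c[2]*m['fx']+m['cx'])*s+360,(c[1]/c[2]*m['fy']+m['cy'])*s
print('tcp',pr([.436,-.2722,.0369]),'cam',-np.array(E)[:3,:3].T@np.array(E)[:3,3])
print('corner far left top',wp((748,54),.042),'near ledge',wp((730,279),.028),wp((730,279),.042),'bot',wp((724,270),0))
for P in [(.4459,-.1696,.042),(.4773,-.2752,.028),(.5594,-.136,.042)]:print(pr(P))
```

```text
tcp (np.float64(656.2197841569649), np.float64(263.5765400857729)) cam [ 0.4117037  -0.19312864  0.20270039]
corner far left top [ 0.4445 -0.1701  0.042 ] near ledge [ 0.4774 -0.2742  0.028 ] [ 0.4722 -0.2677  0.042 ] bot [ 0.4823 -0.2824  0.    ]
(np.float64(751.6968620986106), np.float64(53.84849654684899))
(np.float64(729.134591541293), np.float64(280.5465776552683))
(np.float64(1047.0845016712417), np.float64(52.07781464748686))
```

Run:
```python
import numpy as np
c=np.array([.5185,-.2050]);a=np.radians(-73.2)
R=lambda t:np.array([[np.cos(t),-np.sin(t)],[np.sin(t),np.cos(t)]])
cor=c+R(a)@[-.048,0]
p=[cor+R(a+np.radians(t))@[.0885,-.0765] for t in range(0,86,5)]
print('cor',cor,'start',p[0]);print(np.round(np.diff(p,axis=0)/.025,2).tolist())
print('centre at 82.6',cor+R(a+np.radians(82.6))@[.048,0],np.round(p[-1],3))
```

```text
cor [ 0.50462647 -0.15904866] start [ 0.45697085 -0.26588237]
[[0.38, -0.15], [0.39, -0.12], [0.4, -0.08], [0.41, -0.05], [0.41, -0.01], [0.41, 0.02], [0.4, 0.06], [0.4, 0.1], [0.39, 0.13], [0.37, 0.16], [0.36, 0.19], [0.34, 0.23], [0.32, 0.25], [0.3, 0.28], [0.27, 0.31], [0.24, 0.33], [0.21, 0.35]]
centre at 82.6 [ 0.55198194 -0.15120902] [ 0.607 -0.216]
```

Emit:
move_arm:
  targets:
    - {"dx":0,"dy":0,"dz":-0.4,"rx":0,"ry":0,"rz":0}
    - {"dx":0,"dy":0,"dz":-0.4,"rx":0,"ry":0,"rz":0}
    - {"dx":0,"dy":0,"dz":-0.1,"rx":0,"ry":0,"rz":0}
    - {"dx":0.2,"dy":0.06,"dz":0,"rx":0,"ry":0,"rz":0}
    - {"dx":0.2,"dy":0.06,"dz":0,"rx":0,"ry":0,"rz":0}
    - {"dx":0.2,"dy":0.06,"dz":0,"rx":0,"ry":0,"rz":0}
    - {"dx":0.1,"dy":0.03,"dz":0,"rx":0,"ry":0,"rz":0}
    - {"dx":0.1,"dy":0.03,"dz":0,"rx":0,"ry":0,"rz":0}
    - {"dx":0,"dy":0,"dz":0,"rx":0,"ry":0,"rz":0}
    - {"dx":0,"dy":0,"dz":0,"rx":0,"ry":0,"rz":0}

```text
t: 6.45
tcp_pos: [0.4561, -0.2657, 0.0158]
tool_rot: [0.6, 0.8, 0.0, -0.0]
force: [0.7, -0.5, -0.1]
finger_gap: 0.003
gripper_force: 0.0
```

Emit:
move_arm:
  targets:
    - {"dx":0.38,"dy":-0.15,"dz":0,"rx":0,"ry":0,"rz":0.167}
    - {"dx":0.39,"dy":-0.12,"dz":0,"rx":0,"ry":0,"rz":0.167}
    - {"dx":0.4,"dy":-0.08,"dz":0,"rx":0,"ry":0,"rz":0.167}
    - {"dx":0.41,"dy":-0.05,"dz":0,"rx":0,"ry":0,"rz":0.167}
    - {"dx":0.41,"dy":-0.01,"dz":0,"rx":0,"ry":0,"rz":0.167}
    - {"dx":0.41,"dy":0.02,"dz":0,"rx":0,"ry":0,"rz":0.167}
    - {"dx":0,"dy":0,"dz":0,"rx":0,"ry":0,"rz":0}
    - {"dx":-0.5,"dy":-0.5,"dz":0,"rx":0,"ry":0,"rz":0}
    - {"dx":-0.3,"dy":-0.3,"dz":1,"rx":0,"ry":0,"rz":0}
    - {"dx":0,"dy":0,"dz":1,"rx":0,"ry":0,"rz":0}

```text
t: 7.7
tcp_pos: [0.4942, -0.2963, 0.0659]
tool_rot: [0.374, 0.928, 0.0, -0.001]
force: [0.8, -0.6, 0.6]
finger_gap: 0.003
gripper_force: 0.0
```

Emit:
move_arm:
  targets:
    - {"dx":0,"dy":0,"dz":1,"rx":0,"ry":0,"rz":0}
    - {"dx":-0.4,"dy":0.5,"dz":1,"rx":0,"ry":0,"rz":0}
    - {"dx":-0.7,"dy":1,"dz":1,"rx":0,"ry":0,"rz":0}
    - {"dx":-0.6,"dy":1,"dz":0,"rx":0,"ry":0,"rz":0}
    - {"dx":0,"dy":1,"dz":0,"rx":0,"ry":0,"rz":0}
    - {"dx":0,"dy":0.9,"dz":0,"rx":0,"ry":0,"rz":0}
    - {"dx":0,"dy":0,"dz":0,"rx":0,"ry":0,"rz":0}
    - {"dx":0,"dy":0,"dz":0,"rx":0,"ry":0,"rz":0}
    - {"dx":0,"dy":0,"dz":0,"rx":0,"ry":0,"rz":0}
    - {"dx":0,"dy":0,"dz":0,"rx":0,"ry":0,"rz":0}

```text
t: 8.95
tcp_pos: [0.4538, -0.1863, 0.1407]
tool_rot: [0.373, 0.928, -0.0, 0.0]
force: [-0.1, -0.1, 0.4]
finger_gap: 0.001
gripper_force: 0.0
```

Run:
```python
from h import *
w=cams.snapshot('wrist')[:,:,::-1]
cv2.imwrite('pics/w2.png',cv2.resize(w,(768,576)))
np.savez('pics/w2.npz',**cams.camera_model('wrist'))
```

```text
(no output)
```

View pics/w2.png

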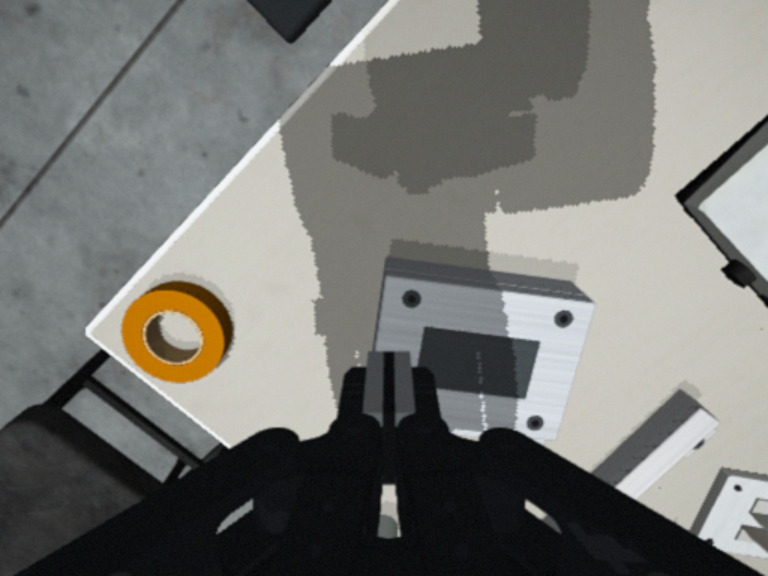

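The block has turned. Its back face top edge runs (388,258) to (575,283)/(593,303), and the left corner is at (386,272). The fence is on the right. I'll cast the corners and the four screw holes onto the top plane.

Run:
```python
from h import *
m=np.load('pics/w2.npz')
f=lambda p,z:ray(m,(p[0]/1.5,p[1]/1.5),z)[:2]
for p in [(386,274),(593,302),(411,299),(563,319),(535,423)]: print(p,np.round(f(p,.042),4))
A,B=f((386,274),.042),f((593,302),.042);d=B-A;print(np.hypot(*d),np.degrees(np.arctan2(*d[::-1])))
t0=cams.camera_model('top')
g=lambda p:ray(t0,crop(p),.042)[:2]
for p in [(116,277),(218,249),(259,376),(155,405)]: 
  q=g(p)-[.5185,-.205];a=np.radians(-73.2);print(np.round([q@[np.cos(a),np.sin(a)],q@[-np.sin(a),np.cos(a)]],4))
```

```text
(386, 274) [ 0.4554 -0.1899]
(593, 302) [ 0.551 -0.115]
(411, 299) [ 0.4764 -0.1901]
(563, 319) [ 0.5475 -0.1342]
(535, 423) [ 0.5925 -0.1906]
0.12143246275199081 38.08950458848588
[-0.0422  0.045 ]
[0.0298 0.0451]
[ 0.0301 -0.0454]
[-0.0423 -0.0454]
```

```bash
cat >> h.py <<'E'
R=lambda t:np.array([[np.cos(t),-np.sin(t)],[np.sin(t),np.cos(t)]])
def arc(c,adeg,cor,fin,n,st=5):
    a=np.radians(adeg);c=np.array(c);co=c+R(a)@cor
    p=[co+R(a+np.radians(st*k))@(np.array(fin)-cor) for k in range(n+1)]
    print('start',np.round(p[0],4));print(np.round(np.diff(p,axis=0)/.025,2).tolist())
    print('end',p[-1],'centre',co-R(a+np.radians(st*n))@cor)
E
python3 -c "
from h import *
arc([.538,-.1954],-51.9,[0,.048],[-.067,-.045],13)"
```

```text
start [ 0.4612 -0.1704]
[[0.03, -0.4], [0.07, -0.39], [0.1, -0.39], [0.14, -0.38], [0.17, -0.36], [0.2, -0.35], [0.23, -0.33], [0.26, -0.31], [0.28, -0.28], [0.31, -0.26], [0.33, -0.23], [0.35, -0.2], [0.36, -0.17]]
end [ 0.53159506 -0.27154768] centre [ 0.58665214 -0.21253312]
```

Emit:
move_arm:
  targets:
    - {"dx":-0.1,"dy":0.6,"dz":0,"rx":0,"ry":0,"rz":-0.27}
    - {"dx":-0.05,"dy":0.6,"dz":0,"rx":0,"ry":0,"rz":0}
    - {"dx":0,"dy":0,"dz":-1,"rx":0,"ry":0,"rz":0}
    - {"dx":0,"dy":0,"dz":-1,"rx":0,"ry":0,"rz":0}
    - {"dx":0,"dy":0,"dz":-1,"rx":0,"ry":0,"rz":0}
    - {"dx":0,"dy":0,"dz":-1,"rx":0,"ry":0,"rz":0}
    - {"dx":0,"dy":0,"dz":-1,"rx":0,"ry":0,"rz":0}
    - {"dx":0,"dy":0,"dz":0,"rx":0,"ry":0,"rz":0}
    - {"dx":0.2,"dy":-0.26,"dz":0,"rx":0,"ry":0,"rz":0}
    - {"dx":0.2,"dy":-0.26,"dz":0,"rx":0,"ry":0,"rz":0}

```text
t: 10.25
tcp_pos: [0.4614, -0.1696, 0.0169]
tool_rot: [0.436, 0.9, -0.0, 0.001]
force: [0.0, -0.2, -0.0]
finger_gap: 0.001
gripper_force: 0.0
```

Emit:
move_arm:
  targets:
    - {"dx":0.03,"dy":-0.4,"dz":0,"rx":0,"ry":0,"rz":0.167}
    - {"dx":0.07,"dy":-0.39,"dz":0,"rx":0,"ry":0,"rz":0.167}
    - {"dx":0.1,"dy":-0.39,"dz":0,"rx":0,"ry":0,"rz":0.167}
    - {"dx":0.14,"dy":-0.38,"dz":0,"rx":0,"ry":0,"rz":0.167}
    - {"dx":0.17,"dy":-0.36,"dz":0,"rx":0,"ry":0,"rz":0.167}
    - {"dx":0.2,"dy":-0.35,"dz":0,"rx":0,"ry":0,"rz":0.167}
    - {"dx":0.23,"dy":-0.33,"dz":0,"rx":0,"ry":0,"rz":0.167}
    - {"dx":0.26,"dy":-0.31,"dz":0,"rx":0,"ry":0,"rz":0.167}
    - {"dx":0.28,"dy":-0.28,"dz":0,"rx":0,"ry":0,"rz":0.167}
    - {"dx":0,"dy":0,"dz":0,"rx":0,"ry":0,"rz":0}

```text
t: 11.5
tcp_pos: [0.4957, -0.2486, 0.0168]
tool_rot: [0.058, 0.998, 0.0, -0.001]
force: [-5.9, -0.8, 4.4]
finger_gap: 0.001
gripper_force: 3.4
```

Run:
```python
from h import *
w=cams.snapshot('wrist')[:,:,::-1]
cv2.imwrite('pics/w3.png',cv2.resize(w,(768,576)))
np.savez('pics/w3.npz',**cams.camera_model('wrist'))
```

```text
(no output)
```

View pics/w3.png

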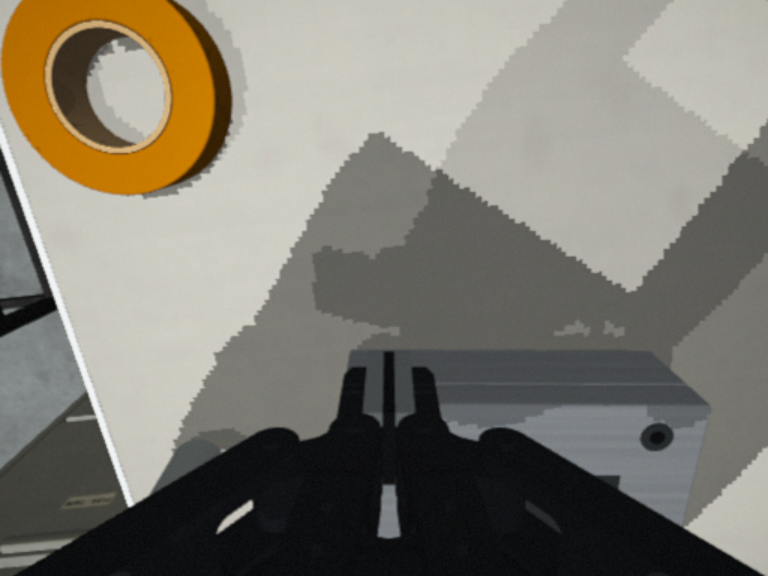

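The back face is now parallel to the finger line: bottom edge y≈351, top-left-end corner at (710,405), screw hole at (657,437). I'll get the block pose from these.

Run:
```python
from h import *
m=np.load('pics/w3.npz')
f=lambda p,z:ray(m,(p[0]/1.5,p[1]/1.5),z)[:2]
A=f((460,404),.042);B=f((710,405),.042);H=f((657,437),.042);C=f((650,351),0);D=f((460,351),0)
print(A,B,H,C,D)
y=np.degrees(np.arctan2(*(B-A)[::-1]));y2=np.degrees(np.arctan2(*(C-D)[::-1]));print(y,y2)
a=np.radians((y+y2)/2-90)
for P,q in[(B,[-.055,.062]),(H,[-.0422,.045]),(C,[-.055,.062])]:
  c=P-R(a)@q;print(c)
c=H-R(a)@[-.0422,.045]
print('tcp in block',R(a).T@(np.array([.4957,-.2486])-c))
arc(c,np.degrees(a),[0,.048],[-.066,-.045],4,4)
F=(np.array([.6725,-.1105])+[.698,-.264])/2; r=np.radians(9.4)
print('centre in fence',R(r).T@(c-F))
```

```text
[ 0.50744043 -0.22572032] [ 0.51762198 -0.14306464] [ 0.52830751 -0.15990677] [ 0.51915981 -0.14165707] [ 0.50987495 -0.22003249]
82.97766179149706 83.24385640277205
[ 0.56478795 -0.21121427]
[ 0.56480505 -0.20964377]
[ 0.56632578 -0.2098067 ]
tcp in block [-0.06393329 -0.04696414]
start [ 0.4939 -0.2464]
[[0.24, -0.21], [0.26, -0.19], [0.27, -0.17], [0.28, -0.15]]
end [ 0.52012126 -0.26426773] centre [ 0.57816316 -0.20938478]
centre in fence [-0.12248512 -0.00242129]
```

Emit:
move_arm:
  targets:
    - {"dx":0.24,"dy":-0.21,"dz":0,"rx":0,"ry":0,"rz":0.133}
    - {"dx":0.26,"dy":-0.19,"dz":0,"rx":0,"ry":0,"rz":0.133}
    - {"dx":0.27,"dy":-0.17,"dz":0,"rx":0,"ry":0,"rz":0.133}
    - {"dx":0.28,"dy":-0.15,"dz":0,"rx":0,"ry":0,"rz":0.133}
    - {"dx":0,"dy":0,"dz":0,"rx":0,"ry":0,"rz":0}
    - {"dx":-1,"dy":-0.16,"dz":0,"rx":0,"ry":0,"rz":0}
    - {"dx":-0.2,"dy":0.7,"dz":0,"rx":0,"ry":0,"rz":0}
    - {"dx":-0.05,"dy":0.7,"dz":0,"rx":0,"ry":0,"rz":0}
    - {"dx":0,"dy":0.35,"dz":0,"rx":0,"ry":0,"rz":0}
    - {"dx":0,"dy":0,"dz":0,"rx":0,"ry":0,"rz":0}

```text
t: 12.8
tcp_pos: [0.4927, -0.2254, 0.0159]
tool_rot: [-0.082, 0.997, -0.0, 0.0]
force: [0.5, -0.4, -1.0]
finger_gap: 0.002
gripper_force: 0.0
```

Run:
```python
from h import *
w=cams.snapshot('wrist')[:,:,::-1]
cv2.imwrite('pics/w4.png',cv2.resize(w,(768,576)))
np.savez('pics/w4.npz',**cams.camera_model('wrist'))
```

```text
(no output)
```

View pics/w4.png

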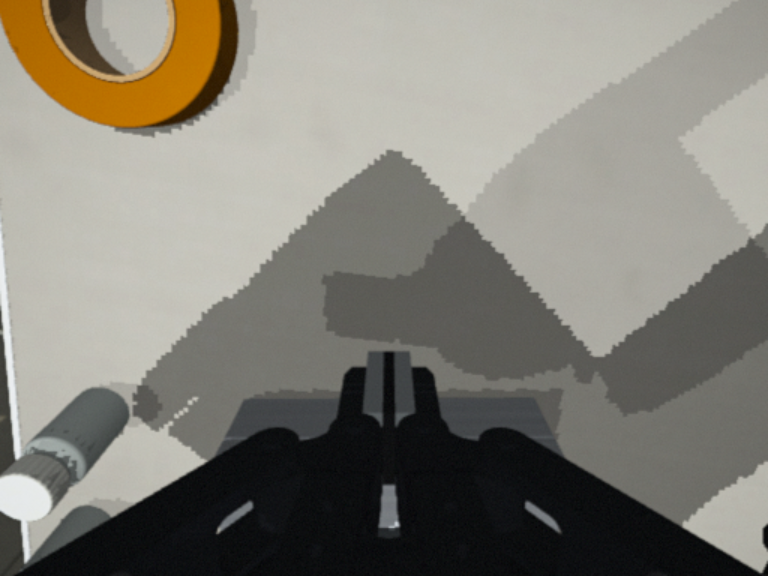

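The back face bottom edge runs (242,399) to (534,399). It is parallel to the tool and centred on the finger (389). Now I'll push straight toward the fence.

Emit:
move_arm:
  targets:
    - {"dx":0.27,"dy":0.045,"dz":0,"rx":0,"ry":0,"rz":0}
    - {"dx":0.27,"dy":0.045,"dz":0,"rx":0,"ry":0,"rz":0}
    - {"dx":0.27,"dy":0.045,"dz":0,"rx":0,"ry":0,"rz":0}
    - {"dx":0.27,"dy":0.045,"dz":0,"rx":0,"ry":0,"rz":0}
    - {"dx":0.27,"dy":0.045,"dz":0,"rx":0,"ry":0,"rz":0}
    - {"dx":0.27,"dy":0.045,"dz":0,"rx":0,"ry":0,"rz":0}
    - {"dx":0.27,"dy":0.045,"dz":0,"rx":0,"ry":0,"rz":0}
    - {"dx":0.27,"dy":0.045,"dz":0,"rx":0,"ry":0,"rz":0}
    - {"dx":0.27,"dy":0.045,"dz":0,"rx":0,"ry":0,"rz":0}
    - {"dx":0.27,"dy":0.045,"dz":0,"rx":0,"ry":0,"rz":0}

```text
t: 14.1
tcp_pos: [0.555, -0.2142, 0.0156]
tool_rot: [-0.081, 0.997, 0.002, -0.005]
force: [-8.8, -1.3, 6.0]
finger_gap: -0.001
gripper_force: 4.8
```

Run:
```python
from h import *
s=sensors.sense();print(s['tcp_pos'],s['force'],s['ft_torque'])
t=cams.snapshot('scene')[130:275,250:390,::-1]
w=cams.snapshot('wrist')[192:,:,::-1]
a=cv2.resize(t,None,fx=2.8,fy=2.8,interpolation=cv2.INTER_CUBIC);b=cv2.resize(w,None,fx=.78,fy=.78)
h=np.zeros((a.shape[0]+b.shape[0],400,3),np.uint8);h[:a.shape[0],:a.shape[1]]=a;h[a.shape[0]:,:b.shape[1]]=b[:,:400]
cv2.imwrite('pics/w5.png',h)
```

```text
[ 0.55504347 -0.2142234   0.01557425] [-8.78399693 -1.32952284  5.97949252] [-0.27016653  1.50936067 -0.00165262]
```

View pics/w5.png

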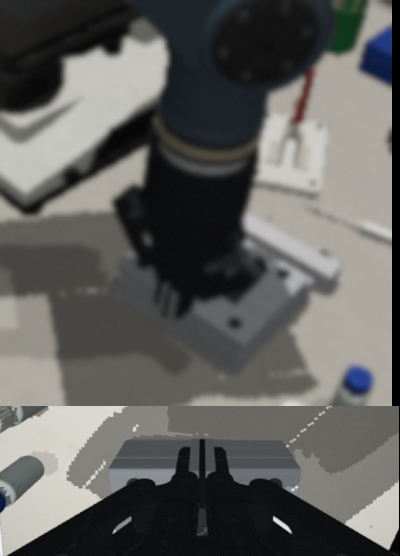

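Emit:
move_arm:
  targets:
    - {"dx":0.12,"dy":0.02,"dz":0,"rx":0,"ry":0,"rz":0}
    - {"dx":0.12,"dy":0.02,"dz":0,"rx":0,"ry":0,"rz":0}
    - {"dx":0.08,"dy":0.013,"dz":0,"rx":0,"ry":0,"rz":0}
    - {"dx":0.04,"dy":0.007,"dz":0,"rx":0,"ry":0,"rz":0}
    - {"dx":0.04,"dy":0.007,"dz":0,"rx":0,"ry":0,"rz":0}
    - {"dx":0,"dy":0,"dz":0,"rx":0,"ry":0,"rz":0}
    - {"dx":0,"dy":0,"dz":0,"rx":0,"ry":0,"rz":0}
    - {"dx":0,"dy":0,"dz":0,"rx":0,"ry":0,"rz":0}
    - {"dx":0,"dy":0,"dz":0,"rx":0,"ry":0,"rz":0}
    - {"dx":0,"dy":0,"dz":0,"rx":0,"ry":0,"rz":0}

```text
t: 15.45
tcp_pos: [0.5651, -0.2127, 0.0156]
tool_rot: [-0.081, 0.997, 0.002, -0.005]
force: [-9.3, -1.4, 6.2]
finger_gap: -0.002
gripper_force: 4.4
```

Emit:
move_arm:
  targets:
    - {"dx":0.04,"dy":0.007,"dz":0,"rx":0,"ry":0,"rz":0}
    - {"dx":0.04,"dy":0.007,"dz":0,"rx":0,"ry":0,"rz":0}
    - {"dx":0.04,"dy":0.007,"dz":0,"rx":0,"ry":0,"rz":0}
    - {"dx":0.04,"dy":0.007,"dz":0,"rx":0,"ry":0,"rz":0}
    - {"dx":0,"dy":0,"dz":0,"rx":0,"ry":0,"rz":0}
    - {"dx":0,"dy":0,"dz":0,"rx":0,"ry":0,"rz":0}
    - {"dx":0,"dy":0,"dz":0,"rx":0,"ry":0,"rz":0}
    - {"dx":0,"dy":0,"dz":0,"rx":0,"ry":0,"rz":0}
    - {"dx":0,"dy":0,"dz":0,"rx":0,"ry":0,"rz":0}
    - {"dx":0,"dy":0,"dz":0,"rx":0,"ry":0,"rz":0}

```text
t: 16.7
tcp_pos: [0.5663, -0.2123, 0.0155]
tool_rot: [-0.082, 0.997, 0.002, -0.007]
force: [-13.9, -3.5, 9.6]
finger_gap: -0.002
gripper_force: 7.5
```

Emit:
move_arm:
  targets:
    - {"dx":0.04,"dy":0.007,"dz":0,"rx":0,"ry":0,"rz":0}
    - {"dx":0.04,"dy":0.007,"dz":0,"rx":0,"ry":0,"rz":0}
    - {"dx":0.04,"dy":0.007,"dz":0,"rx":0,"ry":0,"rz":0}
    - {"dx":0.04,"dy":0.007,"dz":0,"rx":0,"ry":0,"rz":0}
    - {"dx":0,"dy":0,"dz":0,"rx":0,"ry":0,"rz":0}
    - {"dx":0,"dy":0,"dz":0,"rx":0,"ry":0,"rz":0}
    - {"dx":0,"dy":0,"dz":0,"rx":0,"ry":0,"rz":0}
    - {"dx":0,"dy":0,"dz":0,"rx":0,"ry":0,"rz":0}
    - {"dx":0,"dy":0,"dz":0,"rx":0,"ry":0,"rz":0}
    - {"dx":0,"dy":0,"dz":0,"rx":0,"ry":0,"rz":0}

```text
t: 17.95
tcp_pos: [0.5664, -0.2122, 0.0155]
tool_rot: [-0.082, 0.997, 0.003, -0.011]
force: [-22.4, -8.9, 13.8]
finger_gap: 0.0
gripper_force: 11.8
```

Run:
```python
from h import *
s=sensors.sense();print(s['tcp_pos'],s['force'],s['ft_torque'])
```

```text
[ 0.56641463 -0.21215644  0.01549688] [-22.38336684  -8.91897234  13.82445478] [-1.41085284  3.69848553 -0.00545111]
```

Emit:
move_arm:
  targets:
    - {"dx":-0.5,"dy":-0.08,"dz":0,"rx":0,"ry":0,"rz":0}
    - {"dx":-1,"dy":-0.16,"dz":0,"rx":0,"ry":0,"rz":0}
    - {"dx":-1,"dy":-0.16,"dz":0.5,"rx":0,"ry":0,"rz":0}
    - {"dx":-0.8,"dy":0,"dz":1,"rx":0,"ry":0,"rz":0}
    - {"dx":-0.8,"dy":0,"dz":1,"rx":0,"ry":0,"rz":0}
    - {"dx":-0.5,"dy":0,"dz":1,"rx":0,"ry":0,"rz":0}
    - {"dx":-0.5,"dy":0.5,"dz":1,"rx":0,"ry":0,"rz":0}
    - {"dx":-0.5,"dy":1,"dz":1,"rx":0,"ry":0,"rz":0}
    - {"dx":0,"dy":1,"dz":1,"rx":0,"ry":0,"rz":0}
    - {"dx":0,"dy":1,"dz":1,"rx":0,"ry":0,"rz":0}

```text
t: 19.2
tcp_pos: [0.4379, -0.134, 0.2043]
tool_rot: [-0.08, 0.997, -0.0, 0.001]
force: [-0.1, 0.4, -0.3]
finger_gap: -0.002
gripper_force: 0.0
```

Emit:
move_arm:
  targets:
    - {"dx":0,"dy":1,"dz":0,"rx":0,"ry":0,"rz":0}
    - {"dx":0,"dy":1,"dz":0,"rx":0,"ry":0,"rz":0}
    - {"dx":0,"dy":1,"dz":0,"rx":0,"ry":0,"rz":0}
    - {"dx":0,"dy":1,"dz":0,"rx":0,"ry":0,"rz":0}
    - {"dx":0,"dy":1,"dz":0,"rx":0,"ry":0,"rz":0}
    - {"dx":0,"dy":1,"dz":0,"rx":0,"ry":0,"rz":0}
    - {"dx":0,"dy":1,"dz":0,"rx":0,"ry":0,"rz":0}
    - {"dx":0,"dy":1,"dz":0,"rx":0,"ry":0,"rz":0}
    - {"dx":0,"dy":1,"dz":0,"rx":0,"ry":0,"rz":0}
    - {"dx":0,"dy":1,"dz":0,"rx":0,"ry":0,"rz":0}

```text
t: 20.45
tcp_pos: [0.438, 0.1165, 0.2035]
tool_rot: [-0.081, 0.997, 0.0, 0.001]
force: [0.2, 0.5, 0.1]
finger_gap: 0.0
gripper_force: 0.0
```

Run:
```python
from h import *
a=cams.snapshot('top')[130:275,260:380,::-1];b=cams.snapshot('scene')[130:275,250:370,::-1]
cv2.imwrite('pics/f.png',cv2.resize(np.hstack([a[:150],b]),None,fx=3.3,fy=3.3,interpolation=cv2.INTER_CUBIC))
```

```text
(no output)
```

View pics/f.png

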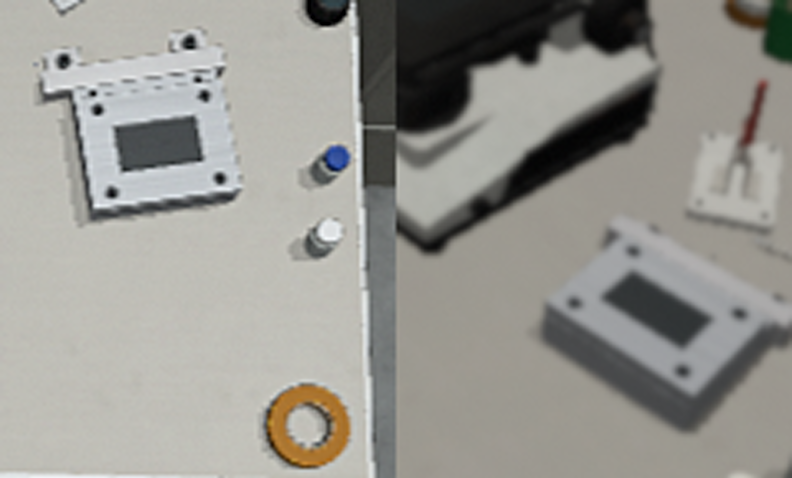

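The ledge side lies along the fence, but the block is shifted right: its right end is at about (225,80) and the fence end at (223,70). I'll compute the lateral offset from the screw holes at (111,192), (220,178), (97,109) and (204,96).

Run:
```python
from h import *
m=cams.camera_model('top')
g=lambda p,z:ray(m,(260+p[0]/3.3-.35,130+p[1]/3.3-.35),z)[:2]
H=[g(p,.042) for p in [(111,192),(220,178),(97,109),(204,96)]]
y1=H[0]-H[1];y2=H[2]-H[3];print([np.degrees(np.arctan2(v[1],v[0]))-90 for v in (y1,y2)])
L=g((43,98),0);L2=g((42,83),.026);Rr=g((223,62),.026);Rt=g((223,74),0);print(L,L2,Rr,Rt)
# front top edge of the fence (visible top face): front-left, front-right and block corners
r=np.radians(9.4);F=np.array([.68525,-.18725])
for n,P in [('c',np.mean(H,0)+R(r)@[.006,0]),('L',L),('L2',L2),('R',Rr),('Rt',Rt),('blk near L',g((92,213),.042)),('blk near R',g((241,190),.042)),('ledgeL',g((73,97),.028)),('ledgeR',g((226,80),.028))]: print(n,np.round(R(r).T@(P-F),4))
```

```text
[np.float64(8.793084210439517), np.float64(8.502324733548221)]
[ 0.67370761 -0.10947604] [ 0.67850451 -0.10726709] [ 0.70068652 -0.26076994] [ 0.69895776 -0.26500397]
c [-0.0583 -0.0054]
L [0.0013 0.0786]
L2 [0.0064 0.08  ]
R [ 0.0032 -0.0751]
Rt [ 0.0008 -0.0789]
blk near L [-0.115   0.0582]
blk near R [-0.1131 -0.0661]
ledgeL [-0.0102  0.0562]
ledgeR [-0.0136 -0.0742]
```

Emit:
move_arm:
  targets:
    - {"dx":0,"dy":-1,"dz":0,"rx":0,"ry":0,"rz":0}
    - {"dx":0,"dy":-1,"dz":0,"rx":0,"ry":0,"rz":0}
    - {"dx":0,"dy":-1,"dz":0,"rx":0,"ry":0,"rz":0}
    - {"dx":0,"dy":-1,"dz":0,"rx":0,"ry":0,"rz":0}
    - {"dx":0,"dy":-1,"dz":0,"rx":0,"ry":0,"rz":0}
    - {"dx":0,"dy":-1,"dz":0,"rx":0,"ry":0,"rz":0}
    - {"dx":0,"dy":-1,"dz":0,"rx":0,"ry":0,"rz":0}
    - {"dx":0,"dy":-1,"dz":0,"rx":0,"ry":0,"rz":0}
    - {"dx":0,"dy":-1,"dz":0,"rx":0,"ry":0,"rz":0}
    - {"dx":0,"dy":-1,"dz":0,"rx":0,"ry":0,"rz":0}

```text
t: 21.8
tcp_pos: [0.4375, -0.1363, 0.2034]
tool_rot: [-0.08, 0.997, -0.0, 0.0]
force: [0.8, 0.2, 0.7]
finger_gap: 0.003
gripper_force: 0.0
```

Emit:
move_arm:
  targets:
    - {"dx":0.5,"dy":-1,"dz":0,"rx":0,"ry":0,"rz":0}
    - {"dx":1,"dy":-1,"dz":0,"rx":0,"ry":0,"rz":0}
    - {"dx":1,"dy":-0.4,"dz":0,"rx":0,"ry":0,"rz":0}
    - {"dx":1,"dy":0,"dz":0,"rx":0,"ry":0,"rz":0}
    - {"dx":1,"dy":0,"dz":0,"rx":0,"ry":0,"rz":0}
    - {"dx":1,"dy":0,"dz":0,"rx":0,"ry":0,"rz":0}
    - {"dx":1,"dy":0,"dz":-0.6,"rx":0,"ry":0,"rz":0}
    - {"dx":1,"dy":0,"dz":-0.6,"rx":0,"ry":0,"rz":0}
    - {"dx":1,"dy":0,"dz":-0.6,"rx":0,"ry":0,"rz":0}
    - {"dx":1,"dy":0,"dz":0,"rx":0,"ry":0,"rz":0}

```text
t: 23.05
tcp_pos: [0.6745, -0.1951, 0.1562]
tool_rot: [-0.08, 0.997, 0.001, -0.002]
force: [0.6, 0.6, 0.2]
finger_gap: 0.0
gripper_force: 0.0
```

Run:
```python
from h import *
w=cams.snapshot('wrist')[:,:,::-1]
cv2.imwrite('pics/g.png',cv2.resize(w,(800,600),interpolation=cv2.INTER_CUBIC))
np.savez('pics/g.npz',im=w,**cams.camera_model('wrist'))
```

```text
(no output)
```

View pics/g.png

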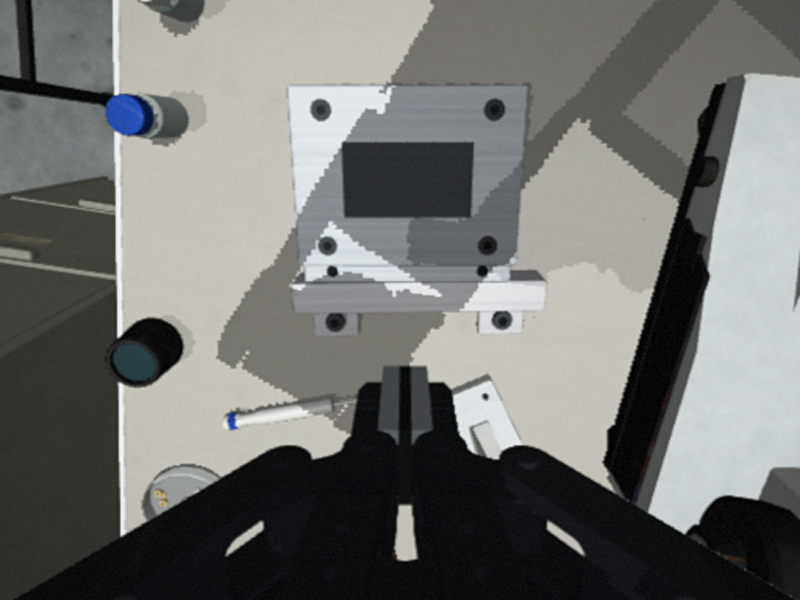

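The block sits against the fence with its ledge between x≈304 and 510, and the fence spans 292–545, so both ends are inside. I'll check edge parallelism and the gap numerically.

Run:
```python
from h import *
d=np.load('pics/g.npz');g=d['im'].mean(2)
for x in [190,198,202,215,240,262,285,300,318,324,330,340]: print(x,g[168:202,x].astype(int).tolist())
# near top edge of the block, fence rear edge: subpixel gradient
def edge(xs,y0,y1):
    ys=[]
    for x in xs:
        c=np.abs(np.diff(g[y0:y1,x]));ys.append(y0+.5+(c**2@np.arange(len(c)))/(c**2).sum())
    k=np.polyfit(xs,ys,1);return k
k=edge(np.arange(255,330),50,59);k1=edge(np.arange(190,335,1),50,59);k2=edge(np.r_[192:200,232:300,325:345],193,205)
print(k,k1,k2)
f=lambda p,z:ray(d,p,z)[:2]
def ang(k,x0,x1,z):
    v=f((x0,np.polyval(k,x0)),z)-f((x1,np.polyval(k,x1)),z);return np.degrees(np.arctan2(v[1],v[0]))
print(ang(k1,190,335,.042),ang(k2,190,340,.026))
H=[f((p[0]*.64-.18,p[1]*.64-.18),.042) for p in [(320,109),(494,109),(327,246),(487,245)]]
print([np.degrees(np.arctan2(*(a-b)[::-1])) for a,b in [(H[1],H[0]),(H[3],H[2])]])
```

```text
190 [117, 116, 114, 116, 118, 133, 173, 169, 151, 96, 90, 89, 89, 131, 215, 234, 230, 196, 146, 138, 132, 140, 141, 140, 145, 147, 142, 143, 140, 139, 141, 136, 121, 116]
198 [220, 203, 210, 222, 223, 221, 223, 227, 225, 222, 221, 209, 122, 104, 136, 150, 146, 145, 144, 143, 141, 141, 139, 142, 144, 143, 143, 141, 140, 140, 140, 137, 118, 116]
202 [219, 202, 209, 221, 223, 221, 223, 227, 226, 210, 168, 130, 87, 100, 136, 149, 149, 144, 140, 138, 141, 140, 140, 141, 145, 144, 141, 140, 139, 139, 140, 134, 124, 125]
215 [220, 204, 188, 136, 99, 58, 46, 56, 100, 136, 138, 131, 92, 113, 139, 149, 148, 142, 140, 141, 139, 142, 139, 143, 146, 143, 143, 140, 137, 140, 140, 133, 79, 34]
240 [221, 197, 192, 223, 224, 221, 224, 227, 225, 223, 216, 184, 115, 127, 145, 148, 145, 141, 141, 139, 144, 143, 141, 145, 145, 145, 141, 138, 140, 143, 146, 136, 114, 116]
262 [134, 118, 114, 133, 134, 135, 148, 179, 172, 168, 219, 207, 160, 220, 231, 230, 227, 209, 195, 152, 143, 146, 145, 147, 144, 143, 140, 138, 141, 144, 144, 131, 120, 114]
285 [97, 95, 111, 135, 132, 131, 131, 139, 135, 132, 129, 125,
[... 467 characters left out ...]
7, 164, 197, 195, 190, 196, 199, 198, 195, 188, 176, 171, 223, 227, 227, 229, 226, 225, 227, 227, 228, 226, 227, 224, 220, 220, 222, 225, 223, 203, 97, 56, 69]
330 [167, 163, 171, 173, 156, 92, 86, 88, 87, 89, 87, 119, 186, 207, 226, 227, 227, 226, 226, 225, 227, 227, 226, 225, 224, 221, 217, 222, 222, 219, 211, 205, 217, 220]
340 [169, 170, 171, 165, 138, 87, 87, 87, 87, 85, 84, 122, 186, 199, 208, 227, 227, 226, 224, 225, 225, 224, 224, 224, 222, 216, 218, 220, 221, 215, 200, 185, 192, 194]
[-7.73898333e-04  5.44752275e+01] [-2.71930466e-03  5.50858054e+01] [-3.57252314e-03  1.99792291e+02]
-80.65543494549046 -80.55303587952996
[np.float64(99.20234349966925), np.float64(99.58607116840568)]
```

```bash
python3 -c "
from station import order;print(order.sign_off())"
```

```text
the job is handed in; nothing more can be done
None
```

The die block's ledge side now lies against the fence: the close-up showed a thin seam of equal width at both ends, about 0.1° from parallel. Both ends are inside the fence by roughly 7 mm and 21 mm, the block was only slid, the objects around it did not appear to move in the views I took, and I handed the job in at about 23 s.

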